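Set and lock the stop of a pot gauge

TASK

The next batch of vases has to match the length marked by the yellow tab. On the gauge with the red clamp knob, slide the grey stop along its rail until it is level with the yellow tab, then turn the red knob clockwise as far as it goes to lock the stop there. Leave the yellow tab where it is, and leave the stop with the blue knob as it is: it is already set and locked.

Things in the scene. Friction and masses are not known exactly. Their poses are not given: they have to be found in the camera images.
- red_grip (a point): Grip of the red knob on its turning axis, 87 mm above the table. Upright bar 48 long, 14 thick (pinch this), from 64 to 98 mm above the table, over a 42 mm disc, centred on a grey sliding stop 52 x 52 mm, top at 50 mm. x runs along the bar, y across it, z up; loose, the bar lies nearly along the rail. Held by the bar, the loose stop slides (about 2 N) and the knob turns in the same grasp.
- red_knob (a joint): Angle of the red knob, rad: 0 loose, 1.4 (80 degrees) fully locked at its end stop. Grows clockwise seen from above. Takes about 0.2 N m when loose, up to 0.3 N m near the end, and stays where left. Turning it presses a pad on the rail: towards the end the stop is clamped and no longer slides easily.
- yellow_mark (a point): Centre of the top of the yellow tab, 36 mm above the table: a clip 14 mm along the rail, 16 across, 24 tall, 45 mm to the +y side of the rail's middle line; pushable. x runs along the rail (straight, fixed, away from the robot), y across, z up. The stop is level with it when the knob's axis (white line across the stop) lies straight across the rail from it; the stop passes 10 mm beside it.
- blue_bar_end (a point): Bystander: one end of the bar of the blue knob, 24 mm from that knob's axis, 87 mm above the table; x runs along its bar, outward. It belongs to a second gauge of the same make beside the first, with a white tab, already locked. Either gauge may be on the left.

How it is judged:
On the way, in this order (a step that is already met when the one before it is completed fails the run):
1. the stop is level with the yellow tab (within 12 mm along the rail) while the red knob is still loose (under 0.7 rad) (x of red_grip in the frame of yellow_mark between -0.012 and 0.012 m and value of joint red_knob below 0.7 rad), for 0.1 s.
2. the red knob is turned clockwise to the locked end (over 1.15 rad) (value of joint red_knob above 1.15 rad), for 0.2 s.
At the end, for the whole second after the job is handed in: The stop with the red knob stands level with the yellow tab within 12 mm along the rail, and the red knob is locked (over 1.15 rad) (x of red_grip in the frame of yellow_mark between -0.012 and 0.012 m and value of joint red_knob above 1.15 rad); the robot touches nothing.
It fails at once if the yellow tab is shifted by more than 8 mm (distance of yellow_mark from where it was at the start of the episode above 0.008 m).
It fails at once if the blue knob or its stop is shifted by more than 10 mm (distance of blue_bar_end from where it was at the start of the episode above 0.01 m).
It also fails if it takes over 42 s, if anything falls off the work surface, if the arm or the gripper's body presses on something with over 40 N, if the wrist force passes 120 N, or if a joint passes its speed limit or range.

ROBOT

A 7-joint arm with a two-finger parallel gripper is mounted at the origin on the work surface. World frame = base frame: x ahead of the robot, y to its left, z up, the work surface at z = 0. Lengths are in m, angles in rad, forces in N, time in s.
With the tool pointing down it reaches from about 0.425 to 0.8 m from the base axis. Payload 8.3 kg.
Tool frame: the origin (TCP) lies at the very end of the fingers, on their centre line; the grasp point (between the pads) lies bot.hold_point_z behind it (bot.hold_point_z is the distance from the TCP to the grasp point, in m); x points along the fingers, y is the direction in which the jaws open and shut, and the axes are right-handed (so a half turn about x gives the same grasp; the last joint's range is limited). The gripper opens to 85 mm and grips with 20 to 120 N. Pads are 22 mm wide; open, the fingers measure 114 mm over their backs; the gripper's body (76 mm by 85 mm) begins 54 mm behind the grasp point. The pads swing forward as they close: fully open they stand 13 mm farther back than shut.
Start: joints at [1.101, 0.383, 0.016, 1.37, -0.006, 1.388, -0.046], TCP at [0.247, -0.574, 0.231] pointing down, gripper open.
Joint ranges: [-2.95, 2.95], [-0.25, 2.06], [-1.52, 1.56], [0.18, 2.33], [-1.44, 4.58], [0.02, 2.06], [-3.01, 3.01]. Speed limits (rad/s): [2.39, 2.39, 3.01, 3.01, 3.14, 3.14, 3.14].

INTERFACE

Orientations are given as a unit quaternion [x, y, z, w].
In Python, from rig import sensors, cams, bot gives the robot as it stands.
- The arm moves only by the tool drive_tool, never from a script. Its argument "rows" is a list that holds one entry, the list of rows, each a list of 7 numbers: the shift along the world's x, y, z in cm, then the turn, a rotation vector about the world's x, y, z in degrees, then the gripper command: -1 is fully open, 1 is shut, values between are in proportion. In form: [[[x, y, z, ax, ay, az, jaw], ...]]. A call has 1 to 12 rows; each row shifts and turns the commanded pose from where the row before left it; what a row does not reach is not made up. A row lasts 1/8 s, in which the tool goes at most 62.5 mm and 10.7 degrees, less where a joint would pass 70% of its speed; a pose out of reach is approached as far as the arm can. A call with a gripper value outside its range is refused whole. The fingers move at their own pace and stop on an object; the grip force is fixed at half the most. Time passes only in rows, so rows that do not move let the fingers close. It gives the time, the measured TCP pose, the force and the opening at its end, in the units of the state.
- sensors.get_obs(): the state, without advancing time (a new reading comes with each control period).
- cams.read_camera(name): name is "side" or "top"; returns the picture (480x640x3 uint8, red, green, blue); there is no depth.
- cams.camera_info(name): a dict with "camera_matrix" (3x3 intrinsics, pixels), "R" (3x3) and "t" (3): a world point X has camera coordinates R X + t. Camera axes: x right, y down, z forward; pixel columns grow to the right and rows downward; lengths in m; the calibration is good to about 2 mm. A picture is of the moment at which its call begins. camera_info takes no time and is no camera call.
- bot.hand_in(): hands the job in, once; it reports no verdict.
The state is a dict: "time_s": time; "q": joint angles; "joint_vel": joint speeds; "joint_efforts": joint torques, N m; "tool_pos": TCP position; "tcp_rot": TCP orientation; "ft_force": force on the tool from outside, world axes, zero at the start; "moment": the same for the moment, N m; "opening": finger opening in m.
Only numpy, scipy, OpenCV 4.12 (cv2) and the standard library are available. Lean on these libraries where they do the work, as an engineer would, in place of code of your own. Each camera call takes 0.05 s, during which the arm holds its last target.

## Working session

There is one attempt and no reset: what is moved stays moved. The work goes in short steps, Python scripts to look and compute and a tool call to move; the robot and the scene stay as the last step left them, time stands still between calls to the robot, and variables do not carry over. Pictures are saved under pics/ and viewed, and the job is handed in when it is done.

Besides the shell and the picture viewer there is one more tool, called after "Request:" in YAML: its name, and indented under it one key for each argument. drive_tool: Moves the arm, as the interface text tells. Its arguments: {"type":"object","properties":{"rows":{"type":"array","items":{"type":"array","items":{"type":"array","items":{"type":"number"}}}}},"required":["rows"]}

```bash
mkdir -p pics; ls; python3 - <<'E'
from rig import sensors,cams,bot
import cv2
o=sensors.get_obs()
for k in o: print(k,o[k])
print(bot.hold_point_z)
for n in("side","top"):
    cv2.imwrite(f"pics/{n}0.png",cams.read_camera(n)[:,:,::-1]); print(cams.camera_info(n))
E
```

```text
pics
time_s 0.0
q [ 1.10111998  0.38428238  0.01639335  1.3711548  -0.00629418  1.38818453
 -0.04648166]
joint_vel [-0.00109532 -0.00216822 -0.00091037 -0.00081044 -0.00141626 -0.00109582
  0.00063042]
joint_efforts [-3.13617693e-04 -6.27596927e+01  8.44634939e-01 -3.71812820e+01
  1.67053565e-02  1.43121005e-02 -1.69134177e-05]
tool_pos [ 0.24710546 -0.57353449  0.23025116]
tcp_rot [-0.69236805 -0.14353169  0.69268551 -0.14216862]
ft_force [-0.04037986 -0.45424451  0.05120892]
moment [ 0.00232435 -0.02808088 -0.00946212]
opening 0.08568523459437095
0.0187
{'camera_matrix': array([[454.50057927,   0.        , 319.0815048 ],
       [  0.        , 454.50057927, 235.78872711],
       [  0.        ,   0.        ,   1.        ]]), 'R': array([[ 0.99761545, -0.06747625,  0.01450422],
       [-0.02499022, -0.549048  , -0.83541713],
       [ 0.06433432,  0.83306257, -0.54942501]]), 't': array([-0.46859435,  0.10536483,  0.76466025])}
{'camera_matrix': array([[509.63300208,   0.        , 321.31456226],
       [  0.        , 509.63300208, 242.91430045],
       [  0.        ,   0.        ,   1.        ]]), 'R': array([[ 0.01604705, -0.99983135,  0.00893148],
       [-0.99631376, -0.01674217, -0.08413434],
       [ 0.08426968, -0.00754844, -0.99641439]]), 't': array([-0.01253672,  0.46187822,  0.86793987])}
```

View pics/top0.png

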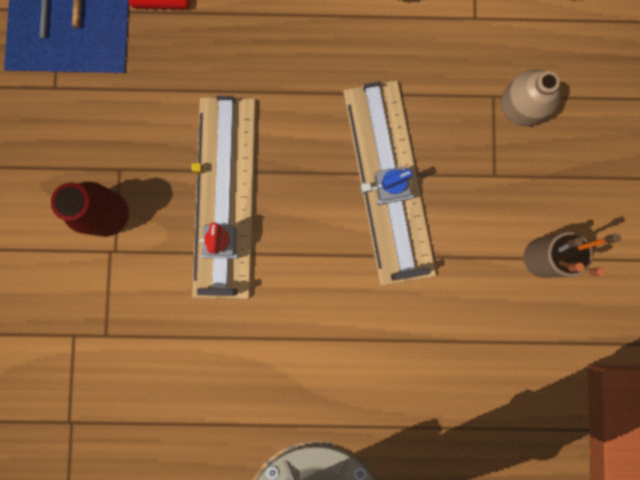

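View pics/side0.png

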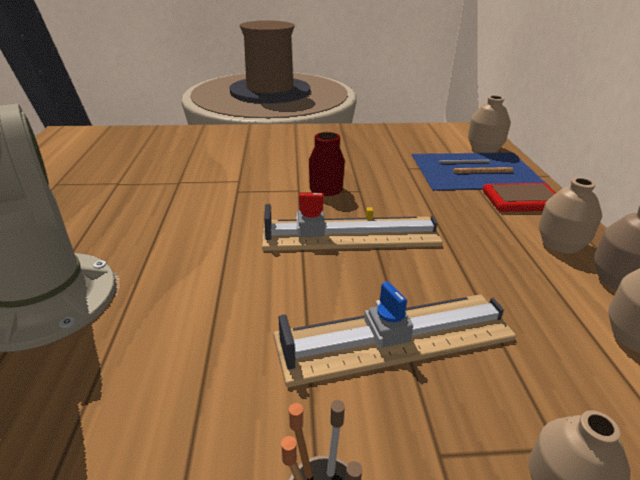

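The top view shows the red knob at about (214,238), the yellow tab at (197,168), the rail running from (217,290) to (226,98), and the blue knob at (397,181). The red gauge is on the robot's left. The side view agrees: red knob at (311,204), tab at (370,213).

```bash
cat > h.py <<'E'
import numpy as np,cv2
from rig import cams,sensors,bot
def ray(n,u,v):
    c=cams.camera_info(n);K,R,t=c["camera_matrix"],c["R"],c["t"]
    return -R.T@t, R.T@np.linalg.solve(K,[u,v,1.])
def plane(n,u,v,z):
    o,d=ray(n,u,v); return o+d*(z-o[2])/d[2]
def proj(n,X):
    c=cams.camera_info(n);x=c["camera_matrix"]@(c["R"]@np.array(X)+c["t"]);return x[:2]/x[2]
def two(p,q):
    (a,d),(b,e)=ray("top",*p),ray("side",*q)
    s=np.linalg.lstsq(np.stack([d,-e],1),b-a,rcond=None)[0]
    P,Q=a+s[0]*d,b+s[1]*e
    return (P+Q)/2,np.linalg.norm(P-Q)
def mask(im,c):
    h=cv2.cvtColor(im,cv2.COLOR_RGB2HSV).astype(int);H,S,V=h[...,0],h[...,1],h[...,2]
    if c=="red": return ((H<6)|(H>174))&(S>170)&(V>110)
    if c=="yellow": return (H>22)&(H<34)&(S>150)&(V>100)
    if c=="blue": return (H>105)&(H<125)&(S>150)&(V>100)
    if c=="rail": return (S<60)&(V>150)
def blobs(m,roi=None,mina=8):
    m=m.astype(np.uint8)
    if roi: k=np.zeros_like(m);x0,y0,x1,y1=roi;k[y0:y1,x0:x1]=1;m=m*k
    n,l,s,c=cv2.connectedComponentsWithStats(m)
    return [(c[i].round(2),s[i].tolist(),l==i) for i in range(1,n) if s[i][4]>=mina]
E
python3 - <<'E'
from h import *
t=cv2.imread("pics/top0.png")[:,:,::-1].copy();s=cv2.imread("pics/side0.png")[:,:,::-1].copy()
for n,im in(("top",t),("side",s)):
  for c in("red","yellow","rail"):
    for b in blobs(mask(im,c),(180,80,270,310) if n=="top" else (255,185,450,255)): 
        print(n,c,b[0],b[1])
        if c!="rail" : print('  on plane',plane(n,*b[0],0.09 if c=="red" else .034))
        if n=="top" and c=="rail" and b[1][4]>300:
            ys,xs=np.nonzero(b[2]); P=np.array([plane(n,x,y,0.03) for x,y in zip(xs,ys)])[:,:2]
            m=P.mean(0);w,v=np.linalg.eigh(np.cov((P-m).T));print(m,v[:,1],np.degrees(np.arctan2(v[1,1],v[0,1])))
cv2.imwrite("pics/t_zoom.png",cv2.resize(t[145:310,170:280],None,fx=3.6,fy=3.6,interpolation=cv2.INTER_CUBIC)[:,:,::-1])
cv2.imwrite("pics/s_zoom.png",cv2.resize(s[185:255,255:450],None,fx=4,fy=4,interpolation=cv2.INTER_CUBIC)[:,:,::-1])
E
```

```text
top red [211.18 239.26] [205, 224, 13, 28, 212]
  on plane [0.4589681 0.171926  0.09     ]
top yellow [196.02 167.12] [192, 164, 9, 8, 50]
  on plane [0.58878665 0.21410863 0.034     ]
top rail [222.82 161.65] [214, 100, 18, 124, 1716]
[0.60061644 0.16888564] [-9.99999985e-01  1.73290777e-04] 179.9900711697924
top rail [204.5  230.75] [204, 228, 3, 6, 8]
top rail [203.   245.11] [199, 239, 9, 14, 35]
top rail [218.12 268.25] [201, 253, 26, 31, 415]
[0.4147035  0.17092989] [-0.95645514 -0.29187936] -163.0294961479554
side red [309.33 194.71] [299, 193, 25, 4, 78]
  on plane [0.4614085 0.1814695 0.09     ]
side yellow [369.26 212.78] [367, 208, 6, 12, 50]
  on plane [0.58810839 0.20112205 0.034     ]
side rail [296.62 215.31] [296, 212, 2, 8, 13]
side rail [286.57 225.46] [275, 221, 24, 9, 141]
side rail [377.79 223.63] [326, 220, 107, 9, 663]
```

View pics/t_zoom.png

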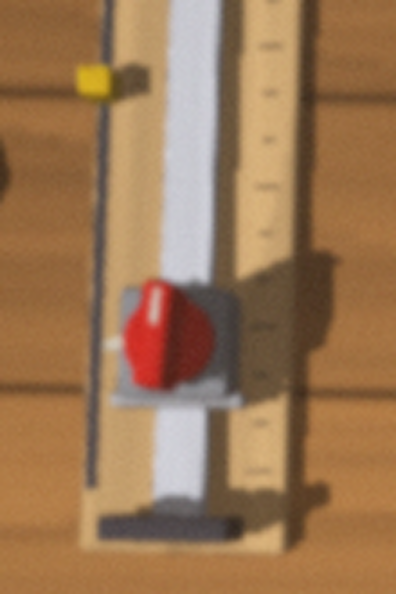

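View pics/s_zoom.png

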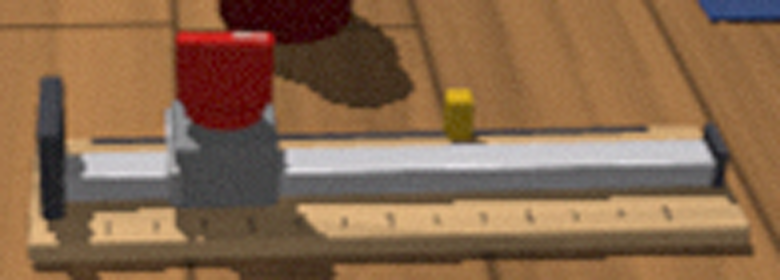

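```bash
python3 - <<'E'
from h import *
t=cv2.imread("pics/top0.png")[:,:,::-1].copy()
z=lambda u,v:(170+u/3.6-.4,145+v/3.6-.4)
# rail mid line per row
m=mask(t,"rail");pts=[]
for y in list(range(104,215))+list(range(262,282)):
    xs=np.nonzero(m[y,205:240])[0]+205
    if 10<len(xs)<22: pts.append(plane("top",xs.mean(),y,.03)[:2])
pts=np.array(pts);vx,vy,x0,y0=cv2.fitLine(pts.astype(np.float32),cv2.DIST_HUBER,0,.01,.01).ravel()
print("rail",vx,vy,x0,y0,np.degrees(np.arctan2(vy,vx)))
# dark groove line endpoints
for a in((107,0),(92,485)): print("groove",plane("top",*z(*a),.012))
a,b=plane("top",*z(107,0),.012),plane("top",*z(92,485),.012);d=a-b;print(np.degrees(np.arctan2(d[1],d[0])))
a,b=plane("top",*z(300,0),.012),plane("top",*z(286,549),.012);d=a-b;print("board edge",np.degrees(np.arctan2(d[1],d[0])))
k=z(155,335);print("knob top",plane("top",*k,.098),two(k,(255+225/4-.4,185+38/4-.4)))
a,b=plane("top",*z(157,282),.098),plane("top",*z(150,387),.098);d=a-b;print("bar",np.degrees(np.arctan2(d[1],d[0])),np.linalg.norm(d))
y=z(93,80);print("yel top",plane("top",*y,.036),two(y,(255+459/4-.4,185+92/4-.4)))
print("white",plane("top",*z(113,343),.05))
E
```

```text
rail 0.9999999 -0.0005090062 0.5753038 0.16887742 -0.029163906
groove [0.63474193 0.21510686 0.012     ]
groove [0.39533245 0.21369556 0.012     ]
0.33774967431150327
board edge 0.13514353050908337
knob top [0.46085514 0.16800617 0.098     ] (array([0.46224472, 0.16793899, 0.09840634]), np.float64(0.002841653182942842))
bar -1.8440356319373468 0.046497405366645976
yel top [0.58882721 0.21465023 0.036     ] (array([0.58906628, 0.21389344, 0.03897402]), np.float64(0.0018178844207201784))
white [0.46116502 0.19732732 0.05      ]
```

```bash
python3 - <<'E'
from h import *
from scipy.spatial.transform import Rotation as R
o=sensors.get_obs();M=R.from_quat(o["tcp_rot"]).as_matrix();print(M.round(3));y=M[:,1];print(np.degrees(np.arctan2(y[1],y[0])))
E
```

```text
[[-0.001  0.396 -0.918]
 [ 0.002 -0.918 -0.396]
 [-1.    -0.002  0.   ]]
-66.68694640820756
```

Request:
drive_tool:
  rows:
    - [[2.8,4.7,0,0,0,10.4,-1],[2.8,4.7,0,0,0,10.4,-1],[2.8,4.7,0,0,0,10.4,-1],[2.8,4.7,0,0,0,10.4,-1],[2.8,4.7,0,0,0,10.4,-1],[2.8,4.7,0,0,0,10.4,-1],[2.8,4.7,0,0,0,10.4,-1],[2.8,4.7,0,0,0,10.4,-1],[2.8,4.7,0,0,0,10.4,-1],[-0.6,5.3,0,0,0,10.4,-1],[-0.6,5.3,0,0,0,10.4,-1],[-0.6,5.3,0,0,0,10.4,-1]]

```text
time_s: 1.6
tool_pos: [0.4807, 0.0097, 0.2309]
tcp_rot: [0.192, 0.681, -0.192, 0.68]
ft_force: [0.9, -0.0, 0.1]
opening: 0.0855
```

Request:
drive_tool:
  rows:
    - [[-0.6,5.3,-1,0,0,10.4,-1],[-0.7,5.3,-1,0,0,10.4,-1],[-0.7,5.2,-1,0,0,10.2,-1],[0,0,0,0,0,0,-1]]

```text
time_s: 2.1
tool_pos: [0.4591, 0.1707, 0.2006]
tcp_rot: [0.002, 0.708, -0.001, 0.706]
ft_force: [-0.1, -0.1, 0.1]
opening: 0.0851
```

```bash
python3 - <<'E'
from h import *
from scipy.spatial.transform import Rotation as R
o=sensors.get_obs();M=R.from_quat(o["tcp_rot"]).as_matrix();y=M[:,1];print(o["tool_pos"],M[:,0],np.degrees(np.arctan2(y[1],y[0])),o["q"])
s=cams.read_camera("side");cv2.imwrite("pics/s1.png",s[:,:,::-1])
E
```

```text
[0.45912572 0.17068426 0.20062534] [-0.00171639  0.00140691 -0.99999754] 89.70698134624766 [ 0.32335204  0.18941889 -0.82905109  1.74754233  0.1437552   1.2690491
  1.02587126]
```

View pics/s1.png

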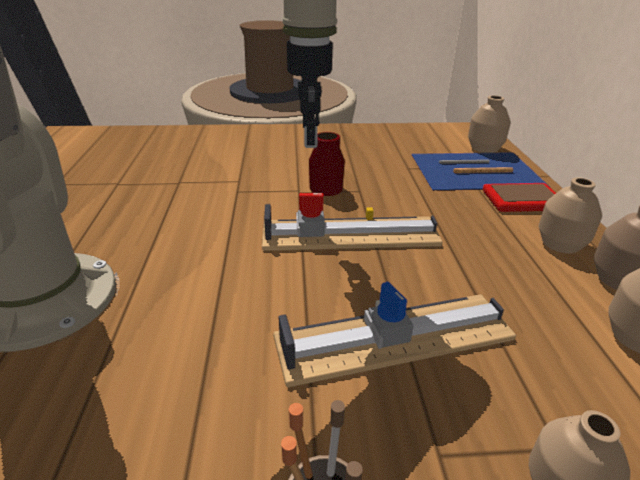

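The gripper hangs straight above the red knob, with its fingertips at (310,142). I'll lower it and pinch.

Request:
drive_tool:
  rows:
    - [[0.2,-0.2,-4,0,0,0,-1],[0,0,-4,0,0,0,-1],[0,0,-3,0,0,0,-1],[0,0,-2.1,0,0,0,-1],[0,0,0,0,0,0,-1]]

```text
time_s: 2.78
tool_pos: [0.4625, 0.1622, 0.0688]
tcp_rot: [0.006, 0.708, -0.007, 0.706]
ft_force: [0.6, 0.1, 1.4]
opening: 0.0854
```

```bash
python3 - <<'E'
from h import *
s=cams.read_camera("side");cv2.imwrite("pics/s2.png",cv2.resize(s[130:260,240:450],None,fx=3.6,fy=3.6)[:,:,::-1])
t=cams.read_camera("top");cv2.imwrite("pics/t2.png",t[:,:,::-1])
E
```

```text
(no output)
```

View pics/s2.png

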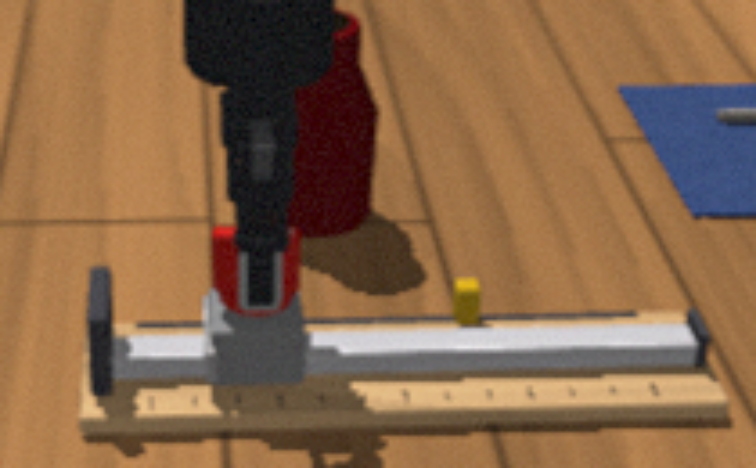

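```bash
python3 - <<'E'
from h import *
o=sensors.get_obs();print(o["tool_pos"],o["joint_vel"].round(3),o["q"].round(3))
E
```

```text
[0.46387798 0.16338734 0.07086741] [-0.    -0.014 -0.011 -0.011  0.    -0.001 -0.001] [ 0.262  0.347 -0.777  1.902  0.287  1.006  0.913]
```

View pics/t2.png

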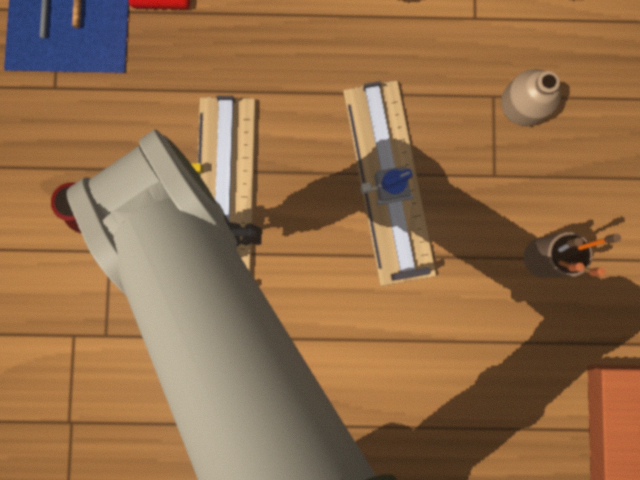

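The side view shows the near finger in front of the knob, centred on it. In the top view the arm hides the knob. The tool is about 5 mm off in y, so I'll correct that and then close.

Request:
drive_tool:
  rows:
    - [[-0.2,0.5,-0.2,0,0,0,-1],[0,0,0,0,0,0,-1],[0,0,0,0,0,0,-1]]

```text
time_s: 3.25
tool_pos: [0.4615, 0.1692, 0.0687]
tcp_rot: [0.005, 0.707, -0.005, 0.707]
ft_force: [0.7, 1.0, -0.2]
opening: 0.0854
```

Request:
drive_tool:
  rows:
    - [[0,0,0,0,0,0,1],[0,0,0,0,0,0,1],[0,0,0,0,0,0,1],[0,0,0,0,0,0,1],[0,0,0,0,0,0,1],[0,0,0,0,0,0,1]]

```text
time_s: 4.0
tool_pos: [0.4614, 0.171, 0.0687]
tcp_rot: [0.006, 0.707, -0.004, 0.707]
ft_force: [0.0, 5.8, -0.2]
opening: 0.0132
```

```bash
python3 - <<'E'
from h import *
o=sensors.get_obs();print(o["tool_pos"],o["ft_force"].round(2),o["moment"].round(3),o["opening"])
s=cams.read_camera("side");cv2.imwrite("pics/s3.png",cv2.resize(s[130:260,240:450],None,fx=3.6,fy=3.6)[:,:,::-1])
E
```

```text
[0.46143922 0.17104199 0.06869811] [ 0.01  5.79 -0.21] [ 1.083 -0.053 -0.158] 0.013225909840602955
```

View pics/s3.png

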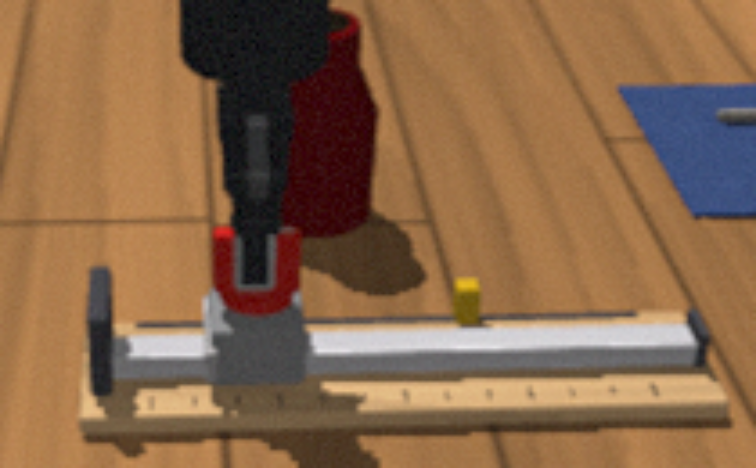

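The bar is pinched at 13.2 mm opening. Next I slide the stop along +x, with a small y relief.

Request:
drive_tool:
  rows:
    - [[0.4,0.2,0,0,0,0,1],[1,0,0,0,0,0,1],[1.2,0,0,0,0,0,1],[1.2,0,0,0,0,0,1],[1.2,0,0,0,0,0,1],[1.2,0,0,0,0,0,1],[1.2,0,0,0,0,0,1],[1.2,0,0,0,0,0,1],[1.2,0,0,0,0,0,1],[1.0,0,0,0,0,0,1],[0.6,0,0,0,0,0,1],[0,0,0,0,0,0,1]]

```text
time_s: 5.55
tool_pos: [0.5767, 0.171, 0.0687]
tcp_rot: [0.006, 0.706, -0.006, 0.708]
ft_force: [1.6, 1.3, 5.1]
opening: 0.0129
```

```bash
python3 - <<'E'
from h import *
o=sensors.get_obs();print(o["tool_pos"],o["ft_force"].round(2),o["moment"].round(3),o["opening"])
s=cams.read_camera("side");cv2.imwrite("pics/s4.png",cv2.resize(s[130:260,240:450],None,fx=3.6,fy=3.6)[:,:,::-1])
t=cams.read_camera("top");cv2.imwrite("pics/t4.png",cv2.resize(t[80:310,120:340],None,fx=2.6,fy=2.6)[:,:,::-1])
E
```

```text
[0.57672365 0.17104317 0.06870412] [1.61 1.33 5.09] [-0.065 -0.385 -0.095] 0.012875641286148487
```

View pics/s4.png

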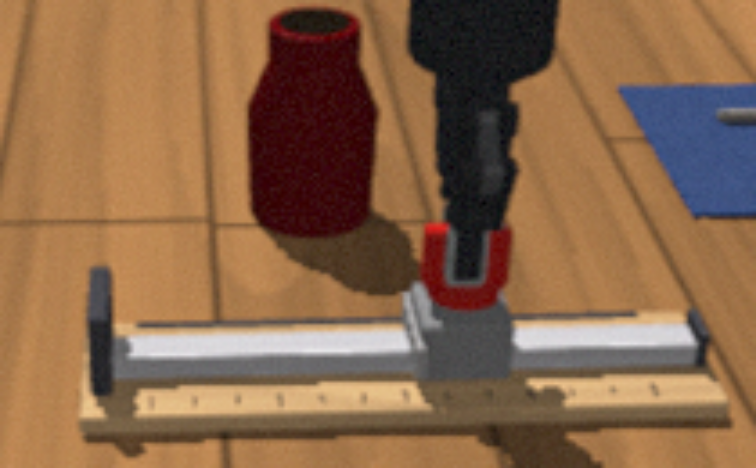

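View pics/t4.png

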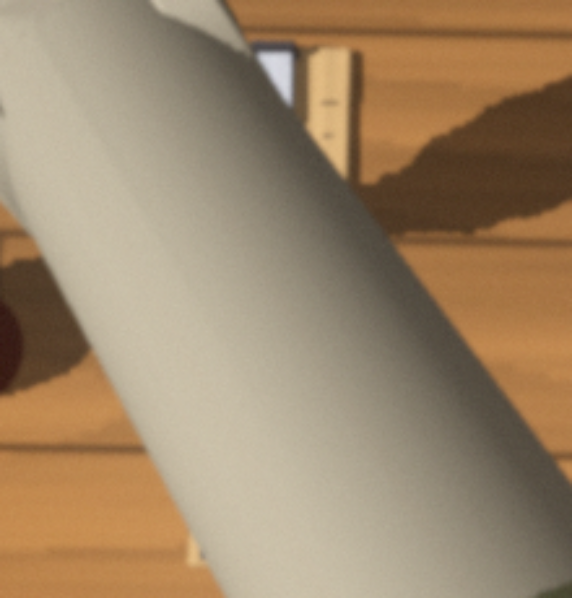

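The top view is blocked by the arm. The side view shows the knob bar spanning (422–510, 229) in the crop and nearly level with the tab, which is now hidden behind it. I'll measure from this.

```bash
python3 - <<'E'
from h import *
from scipy.optimize import brentq
f=lambda u,v:(240+(u+.5)/3.6-.5,130+(v+.5)/3.6-.5)
for nm in("s2","s3","s4"):
    im=cv2.imread(f"pics/{nm}.png")[:,:,::-1].copy()
    m=mask(im,"red"); h=cv2.cvtColor(im,cv2.COLOR_RGB2HSV)
    hh=h.astype(int); m=((hh[...,0]<8)|(hh[...,0]>172))&(hh[...,1]>190)&(hh[...,2]>100)
    sub=m[240:285,200:540]; xs=np.nonzero(sub.sum(0)>20)[0]+200
    u=(xs.min()+xs.max())/2
    # x on the near side face of bar (y=.164) at that pixel
    o,d=ray("side",*f(u,262)); k=(.164-o[1])/d[1]; print(nm,xs.min(),xs.max(),o+k*d)
print(ray("side",369.26,212.78))
o,d=ray("side",369.5,213);k=(.206-o[1])/d[1];print("yellow via near face",o+k*d)
o,d=ray("side",255+459/4-.4,185+117/4);k=(.206-o[1])/d[1];print("yellow lower face",o+k*d)
E
```

```text
s2 214 297 [0.46306134 0.164      0.08234426]
s3 215 298 [0.46360345 0.164      0.08233172]
s4 424 507 [0.5780389 0.164     0.0796835]
(array([ 0.42091616, -0.61077848,  0.51494365]), array([ 0.17573976,  0.85340807, -0.50553137]))
yellow via near face [0.5896651 0.206     0.0305597]
yellow lower face [0.5895782  0.206      0.02750527]
```

Request:
drive_tool:
  rows:
    - [[0.6,0,0,0,0,0,1],[0.6,0,0,0,0,0,1],[0,0,0,0,0,0,1],[0,0,0,0,0,0,1]]

```text
time_s: 6.15
tool_pos: [0.5879, 0.1711, 0.0687]
tcp_rot: [0.006, 0.707, -0.006, 0.708]
ft_force: [1.9, 0.8, 5.9]
opening: 0.013
```

```bash
cat > k.py <<'E'
from h import *
import sys
o=sensors.get_obs();print(o["tool_pos"],o["ft_force"].round(2),o["moment"].round(3),o["opening"],o["q"].round(2))
s=cams.read_camera("side");im=cv2.resize(s[130:260,240:450],None,fx=3.6,fy=3.6);cv2.imwrite(sys.argv[1],im[:,:,::-1])
f=lambda u,v:(240+(u+.5)/3.6-.5,130+(v+.5)/3.6-.5)
hh=cv2.cvtColor(im,cv2.COLOR_RGB2HSV).astype(int); m=((hh[...,0]<8)|(hh[...,0]>172))&(hh[...,1]>190)&(hh[...,2]>100)
xs=np.nonzero(m[240:285,395:600].sum(0)>20)[0]+395
o,d=ray("side",*f((xs.min()+xs.max())/2,262)); k=(.164-o[1])/d[1]; print(xs.min(),xs.max(),o+k*d)
E
python3 k.py pics/s5.png
```

```text
[0.58791919 0.17105027 0.06871974] [1.93 0.82 5.94] [-0.052 -0.323 -0.092] 0.01302232516300202 [ 0.17  0.58 -0.69  1.58  0.4   1.12  0.93]
443 527 [0.58883219 0.164      0.07943373]
```

View pics/s5.png

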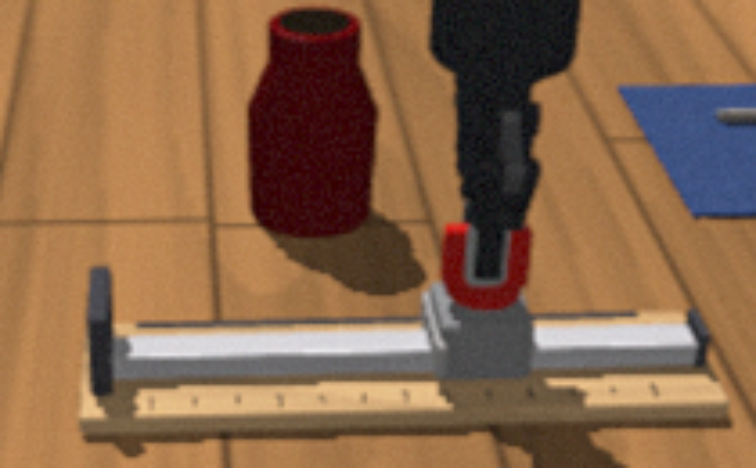

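The stop reads x=0.589 and the tab 0.5895, so they are level. The knob has not been turned. Now I turn it clockwise.

Request:
drive_tool:
  rows:
    - [[0,0,0,0,0,-7,1],[0,0,0,0,0,-7,1],[0,0,0,0,0,-7,1],[0,0,0,0,0,-7,1],[0,0,0,0,0,-7,1],[0,0,0,0,0,-7,1],[0,0,0,0,0,-7,1],[0,0,0,0,0,-7,1],[0,0,0,0,0,-7,1],[0,0,0,0,0,-7,1],[0,0,0,0,0,-6,1],[0,0,0,0,0,0,1]]

```text
time_s: 7.7
tool_pos: [0.5886, 0.1727, 0.0688]
tcp_rot: [0.441, 0.553, -0.438, 0.554]
ft_force: [7.4, 5.0, -0.9]
opening: 0.0131
```

```bash
python3 - <<'E'
from h import *
from scipy.spatial.transform import Rotation as R
o=sensors.get_obs();M=R.from_quat(o["tcp_rot"]).as_matrix();y=M[:,1];print(o["tool_pos"],np.degrees(np.arctan2(y[1],y[0])),o["ft_force"].round(2),o["moment"].round(3),o["opening"],o["q"].round(2))
s=cams.read_camera("side");cv2.imwrite("pics/s6.png",cv2.resize(s[130:260,240:450],None,fx=3.6,fy=3.6)[:,:,::-1])
E
```

```text
[0.588606   0.17274604 0.06882357] 13.085397426689193 [ 7.42  5.01 -0.93] [ 1.089 -1.325 -0.062] 0.013107698409313783 [-0.02  0.52 -0.43  1.59  0.23  1.08 -0.28]
```

View pics/s6.png

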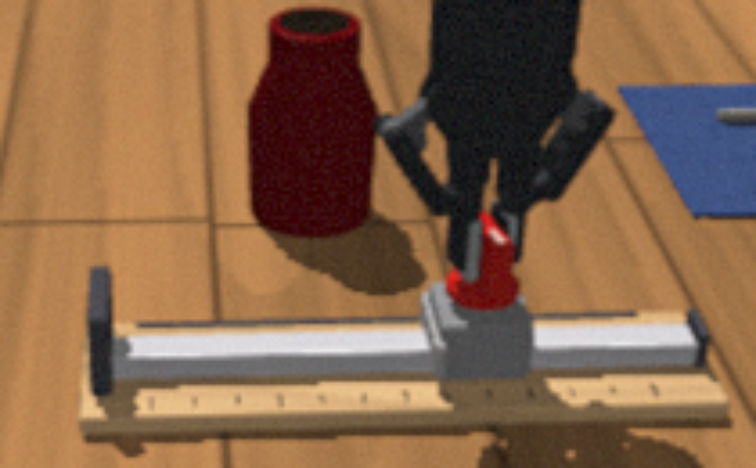

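The knob has followed, about 76° so far. I'll turn a little further to reach the end stop.

Request:
drive_tool:
  rows:
    - [[0,0,0,0,0,-4,1],[0,0,0,0,0,-3,1],[0,0,0,0,0,0,1],[0,0,0,0,0,0,1]]

```text
time_s: 8.25
tool_pos: [0.5888, 0.173, 0.0688]
tcp_rot: [0.473, 0.526, -0.47, 0.527]
ft_force: [7.7, 5.2, -1.4]
opening: 0.0133
```

```bash
python3 - <<'E'
from h import *
from scipy.spatial.transform import Rotation as R
o=sensors.get_obs();M=R.from_quat(o["tcp_rot"]).as_matrix();y=M[:,1];print(o["tool_pos"],np.degrees(np.arctan2(y[1],y[0])),o["ft_force"].round(2),o["moment"].round(3),o["opening"],o["q"].round(2))
E
```

```text
[0.58877658 0.1730252  0.06883401] 6.332366973447173 [ 7.75  5.18 -1.42] [ 1.037 -1.589  1.559] 0.013268873994221055 [-0.04  0.51 -0.4   1.59  0.22  1.07 -0.39]
```

The moment jumped to 1.6 N m, so the end stop is reached. Next I release and retreat upward.

Request:
drive_tool:
  rows:
    - [[0,0,0,0,0,0,-1],[0,0,0,0,0,0,-1],[0,0,0,0,0,0,-1],[0,0,0,0,0,0,-1],[0,0,0,0,0,0,-1],[0,0,2,0,0,0,-1],[0,0,4,0,0,0,-1],[0,0,4,0,0,0,-1],[0,0,4,0,0,0,-1]]

```text
time_s: 9.38
tool_pos: [0.5874, 0.1712, 0.2114]
tcp_rot: [0.473, 0.526, -0.472, 0.526]
ft_force: [0.1, 0.4, 0.5]
opening: 0.0856
```

Request:
drive_tool:
  rows:
    - [[0,-6,0,0,0,0,-1],[0,-6,0,0,0,0,-1],[0,-6,0,0,0,0,-1],[0,-6,0,0,0,0,-1],[0,-6,0,0,0,0,-1],[0,-6,0,0,0,0,-1],[0,-6,0,0,0,0,-1],[0,0,0,0,0,0,-1]]

```text
time_s: 10.38
tool_pos: [0.5854, -0.2565, 0.2093]
tcp_rot: [0.474, 0.523, -0.476, 0.524]
ft_force: [0.1, 1.5, -0.7]
opening: 0.0857
```

```bash
python3 - <<'E'
from h import *
t=cams.read_camera("top");cv2.imwrite("pics/t7.png",t[:,:,::-1])
cv2.imwrite("pics/t7z.png",cv2.resize(t[80:245,170:280],None,fx=3.6,fy=3.6,interpolation=cv2.INTER_CUBIC)[:,:,::-1])
s=cams.read_camera("side");cv2.imwrite("pics/s7.png",s[:,:,::-1])
E
```

```text
(no output)
```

View pics/t7.png

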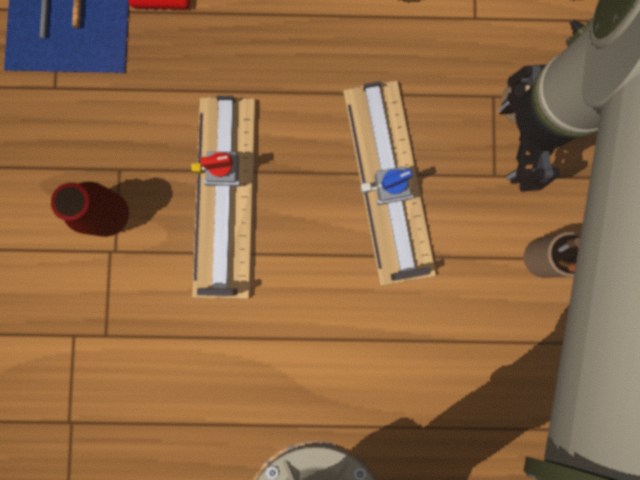

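View pics/t7z.png

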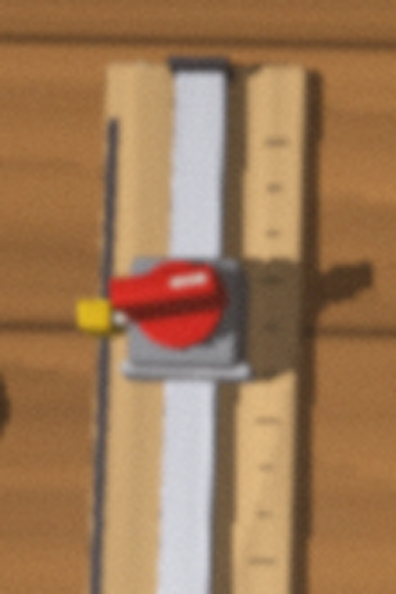

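View pics/s7.png

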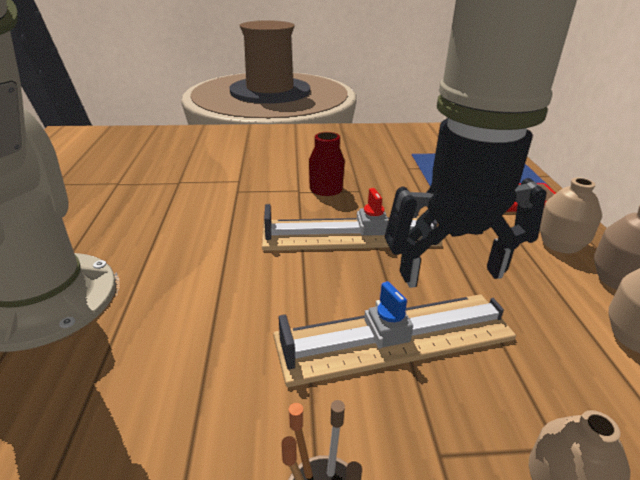

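The top view shows the stop at (220,167) beside the tab at (196,168), with the bar across the rail. The blue knob is still at (397,181), and the gripper is clear of everything. I'll run a numeric check before handing in.

```bash
python3 - <<'E'
from h import *
t0=cv2.imread("pics/top0.png")[:,:,::-1].copy();t=cv2.imread("pics/t7.png")[:,:,::-1].copy()
for c,r in(("yellow",(185,158,205,178)),("blue",(370,160,425,205))):
    for im in(t0,t): print(c,[(b[0],b[1][4]) for b in blobs(mask(im,c),r)])
z=lambda u,v:(170+u/3.6-.4,80+v/3.6-.4)
P=lambda u,v,h:plane("top",*z(u,v),h)
a,b=P(112,292,.098),P(220,274,.098);d=b-a;print("bar ends",a,b,"centre",(a+b)/2,np.degrees(np.arctan2(d[1],d[0])),np.linalg.norm(d))
a,b=P(172,287,.098),P(207,278,.098);d=b-a;print("white line dir",np.degrees(np.arctan2(d[1],d[0])))
print("yellow top",P(94,314,.036)," white mark",P(121,320,.05))
o,d=ray("side",370.5,203); print(proj("side",(.589,.17,.098)))
E
```

```text
yellow [(array([196.02, 167.12]), 50)]
yellow [(array([195.67, 167.22]), 49)]
blue [(array([392.73, 177.68]), 233), (array([397.31, 187.38]), 130)]
blue [(array([392.64, 177.67]), 230), (array([397.39, 187.38]), 129)]
bar ends [0.58454368 0.19135393 0.098     ] [0.59359641 0.14353239 0.098     ] centre [0.58907004 0.16744316 0.098     ] -79.28061470859075 0.04867085195263302
white line dir -74.20671231823202
yellow top [0.5888359  0.21417167 0.036     ]  white mark [0.58293824 0.19792824 0.05      ]
[374.69970819 192.62031844]
```

```bash
python3 -c "
from rig import bot
print(bot.hand_in())"
```

```text
the job is handed in; nothing more can be done
None
```

I slid the stop with the red knob about 128 mm along its rail until it was level with the yellow tab. I then turned the knob clockwise in the same grasp until the moment jumped to about 1.6 N m, which I took as the end stop. After that I opened the gripper, backed well clear and handed the job in at about 10.5 s; the hand-in gave no verdict.

Last checks, from the cameras and the arm's readings:
- **Level:** the middle of the red bar is at x = 0.589 m and the yellow tab at 0.589 m, along a rail within about 0.3° of the x axis. The tool was at 0.5888 m at release.
- **Lock:** the tool turned about 83° and the bar about 77°, by a coarse estimate from the top view. The locked mark is 66°.
- **Bystanders:** the yellow tab and the blue knob moved less than half a pixel in the top view.
- **Disagreement:** the white line across the stop read 0.583 m, about 6 mm short of the tab. It was half hidden under the bar, so I trusted the bar and tool readings. Even 6 mm is within the 12 mm limit.

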